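# Load and lock the counter warming drawer

### The job

Draw out the tray of the warming drawer, lay every long almond biscotto that is on the two boards flat inside it, crust up and side by side (none on top of another), and then push the tray fully home. Then turn the cam knob on the right wing clockwise until the sprung brass bolt drops into the cam's notch and locks the tray, and last of all turn the dial on the left wing to the mark with three dots. Leave the round biscuits, jar, mug, bowl and vase where they are.

Things in the scene. Friction and masses are not known exactly. Their poses are not given: they have to be found in the camera images.
- biscotto1: A long almond biscotto, a hard baked slab with round ends, 105 mm long (x axis), 32 mm wide (y), 20 mm high with an almond-studded crust 3 mm above that; 70 g. Origin at the centre of its underside, z up. It starts flat on one of two wooden boards (150 by 220 mm, 14 mm thick), one on the left and one on the right in front of the warmer; may be absent (None).
- biscotto2: A long almond biscotto, a hard baked slab with round ends, 105 mm long (x axis), 32 mm wide (y), 20 mm high with an almond-studded crust 3 mm above that; 70 g. Origin at the centre of its underside, z up. It starts flat on one of two wooden boards (150 by 220 mm, 14 mm thick), one on the left and one on the right in front of the warmer; may be absent (None).
- biscotto3: A long almond biscotto, a hard baked slab with round ends, 105 mm long (x axis), 32 mm wide (y), 20 mm high with an almond-studded crust 3 mm above that; 70 g. Origin at the centre of its underside, z up. It starts flat on one of two wooden boards (150 by 220 mm, 14 mm thick), one on the left and one on the right in front of the warmer; may be absent (None).
- biscotto4: A long almond biscotto, a hard baked slab with round ends, 105 mm long (x axis), 32 mm wide (y), 20 mm high with an almond-studded crust 3 mm above that; 70 g. Origin at the centre of its underside, z up. It starts flat on one of two wooden boards (150 by 220 mm, 14 mm thick), one on the left and one on the right in front of the warmer; may be absent (None).
- warmer: The countertop warming drawer, fixed: aluminium, with a glass-topped hood 154 mm deep (x) and 308 mm wide (y), 102 mm high, and a white control wing on each side (190 mm deep, 30 mm high, out to 310 mm from the middle). Origin on the table at the centre of the tray's home position; its front faces -x of this frame (towards the robot), +y is the robot's left. The hood's front edge is at x = -0.069 in this frame. Cam knob on the right wing, dial on the left wing.
- tray (a joint): How far the tray is drawn out (m): 0 fully home, 0.12 fully out. It slides along the warmer's x axis (out towards -x), takes about 2 N and stays where it is left. It starts nearly home.
- tray_floor (a point): Centre of the tray's inner floor; moves with the tray, axes as the warmer's. The inside is 130 mm (x) by 270 mm (y); the side and rear lips are 16 mm high above the floor and 6 mm thick; the front is a panel 316 mm wide, its top 32 mm above the floor. With the tray fully out, all but the rearmost 14 mm lies clear of the hood; the hood's glass is 60 mm above the floor.
- tray_handle (a point): Centre of the tray's handle: a dark wooden bar 110 mm long (y), 12 mm thick (x), 14 mm high, 39 mm of free space between it and the front panel, held by an arm 48 mm to each side of the centre; can be pinched from above.
- cam (a joint): Angle of the cam knob (rad), grows clockwise seen from above; the bolt drops when it is at about 2.7, where the knob is stopped. It stays where it is left. About 0.1 N m. It starts between 0 and 0.5.
- cam_grip (a point): On the cam knob's vertical axis, 14 mm below the top of its black grip bar. The bar is 60 mm long (x axis of this point, which turns with the knob; a white line marks its +x end), 16 mm thick (y), 38 mm high, and stands on the steel cam disc (88 mm across), whose top is 24 mm below this point.
- bolt (a joint): Position of the brass sprung bolt that rides on the cam's rim (m): 0.010 to 0.012 on the rim (unlocked), about 0 when its roller has dropped into the cam's notch. Its tongue then stands in front of the end of the tray's front panel; if the tray is not home (within 6 mm), the tongue meets the panel's end or locks the tray out. Moved only by the cam and its spring.
- bolt_roller (a point): Top of the bolt's roller (12 mm across), on the outer (-y of the warmer) side of the cam.
- dial (a joint): Angle of the heat dial (rad), grows clockwise seen from above. Detents every 0.6: 0 off (a short bar mark), 0.6 one dot, 1.2 two dots, 1.8 three dots, 2.4 four dots. Between detents it springs to the nearest; up to about 0.15 N m. It starts at off or one dot.
- dial_grip (a point): On the dial's vertical axis, 13 mm below the top of its black grip bar, which is 56 mm long (x axis of this point, turning with the dial; the +x end with the white line is the pointer), 16 mm thick (y) and 36 mm high; the disc below it (66 mm across) is 23 mm below this point. The marks lie on the wing around its far side.
- round_a: Round biscuit, 68 mm across, 14 mm high, on the table; stays. Origin at the centre of its underside.
- round_b: Round biscuit, 68 mm across, 14 mm high, on the table; stays. Origin at the centre of its underside.
- jar: Amber glass jar, 84 mm across, 130 mm high; stays. Origin at the centre of its underside.
- mug: White mug, 80 mm across, 85 mm high; stays. Origin at the centre of its underside.
- sugar_bowl: Terracotta bowl, 90 mm across, 50 mm high; stays. Origin at the centre of its underside.
- vase: White vase, 80 mm across, 170 mm high; stays. Origin at the centre of its underside.
Mind the look-alikes: they are no part of the job. Leave any purple look-alike of the biscotto2 alone.

How it is judged:
On the way, in this order (a step that is already met when the one before it is completed fails the run):
1. every biscotto present lies flat in the tray and is let go (x of biscotto1 in the frame of tray_floor between -0.06 and 0.06 m and y of biscotto1 in the frame of tray_floor between -0.13 and 0.13 m and z of biscotto1 in the frame of tray_floor between -0.006 and 0.008 m and angle between each of biscotto1, biscotto2, biscotto3, biscotto4's own z axis and vertical below 0.2 rad and contact force between each of biscotto1, biscotto2, biscotto3, biscotto4 and the fingers below 0.2 N and x of biscotto2 in the frame of tray_floor between -0.06 and 0.06 m and y of biscotto2 in the frame of tray_floor between -0.13 and 0.13 m and z of biscotto2 in the frame of tray_floor between -0.006 and 0.008 m and x of biscotto3 in the frame of tray_floor between -0.06 and 0.06 m and y of biscotto3 in the frame of tray_floor between -0.13 and 0.13 m and z of biscotto3 in the frame of tray_floor between -0.006 and 0.008 m and x of biscotto4 in the frame of tray_floor between -0.06 and 0.06 m and y of biscotto4 in the frame of tray_floor between -0.13 and 0.13 m and z of biscotto4 in the frame of tray_floor between -0.006 and 0.008 m), for 0.2 s.
2. the loaded tray is pushed fully home (all of step 1 and value of joint tray below 0.006 m), for 0.2 s.
3. the cam is turned until the bolt has dropped into its notch (value of joint tray below 0.006 m and value of joint bolt below 0.003 m and value of joint cam above 2.5 rad), for 0.2 s.
4. the dial is at three dots (value of joint dial between 1.65 and 1.95 rad), for 0.2 s.
At the end, for the whole second after the job is handed in: Every biscotto present lies flat (within 0.2 rad, crust up) on the tray's floor inside its lips, the tray is within 6 mm of home, the bolt has dropped (joint below 3 mm, cam beyond 2.5 rad) and the dial is in the three-dot detent (1.8 within 0.15 rad) (all of step 1 and all of step 3 and all of step 4); the robot touches nothing.
It fails at once if a round biscuit was moved by more than 5 cm or tipped (distance of any of round_a, round_b from where it was at the start of the episode above 0.05 m or angle between any of round_a, round_b's own z axis and vertical above 0.5 rad).
It fails at once if the jar, mug, bowl or vase was moved by more than 5 cm or tipped (distance of any of jar, mug, sugar_bowl, vase from where it was at the start of the episode above 0.05 m or angle between any of jar, mug, sugar_bowl, vase's own z axis and vertical above 0.5 rad).
Of biscotto1, biscotto2, biscotto3, biscotto4 only 2 to 4 are there at a start; the rules pass over those that are not, and their reading is None.
At some moment in a run one of biscotto1, biscotto2, biscotto3, biscotto4 may be knocked a few centimetres aside while the robot is not near it.
Once in a run the grip may slacken for a moment while it holds something.
It also fails if it takes over 210 s, if anything falls off the work surface, if the arm or the gripper's body presses on something with over 40 N, if the wrist force passes 120 N, or if a joint passes its speed limit or range.

### The arm

A 6-joint arm with a two-finger parallel gripper is mounted at the origin on the work surface. World frame = base frame: x ahead of the robot, y to its left, z up, the work surface at z = 0. Lengths are in m, angles in rad, forces in N, time in s.
With the tool pointing down it reaches from about 0.275 to 0.775 m from the base axis. Payload 14.6 kg.
Tool frame: the origin (TCP) lies between the finger pads; the fingertips stand 22 mm ahead of it and the grasp point (between the pads) lies 3 mm ahead of it (env.nose_length is the z of the fingertips in the tool frame, in m); z points along the fingers, y is the line along which they close (so a half turn about z gives the same grasp; the last joint's range is limited). The gripper opens to 85 mm and grips with 20 to 120 N. Pads are 22 mm wide; open, the fingers measure 114 mm over their backs; the gripper's body (76 mm by 85 mm) begins 54 mm behind the grasp point. The pads swing forward as they close: fully open they stand 13 mm farther back than shut.
Start: joints at [-1.364, 0.263, -0.048, 1.259, 0, 1.415], TCP at [0.186, -0.491, 0.253] pointing down, gripper open.
Joint ranges: [-2.65, 2.65], [-0.89, 1.7], [-1.18, 1.37], [-2.13, 2.11], [-1.35, 1.29], [-3.14, 3.14]. Speed limits (rad/s): [1.89, 1.89, 2.57, 2.79, 3.14, 3.14].

### API

Orientations are given as [roll, pitch, yaw] about the fixed x, y, z axes, in that order (R = Rz(yaw) Ry(pitch) Rx(roll)).
In Python, from bench import env gives the robot as it stands. The module is installed in compiled form; this text tells all that it offers.
- The arm moves only by the tool drive_tool, never from a script. Its argument "deltas" is a list of rows, each a list of 7 numbers: the shift along the tool's x, y, z in m, then the turn, a rotation vector about the tool's x, y, z in units of 10 degrees (1.0 is 10 degrees), then the closure in counts, from 0 (fully open) to 255 (shut). In form: [[dx, dy, dz, rx, ry, rz, hand], ...]. A call has 1 to 12 rows; each row is the pose to reach, as a shift and turn from the pose commanded when the call began, along the tool's axes at that moment; what a row does not reach only later rows make up. A row lasts 1/8 s, in which the tool goes at most 62.5 mm and 10.7 degrees, less where a joint would pass 70% of its speed; a pose out of reach is approached as far as the arm can. A call with a gripper value outside its range is refused whole. The fingers move at their own pace and stop on an object; "newtons" is the grip in N (left out, the last holds). Time passes only in rows, so rows that repeat a pose let the fingers close. It gives the time, the measured TCP pose, the force, the opening and the grip force at its end, in the units of the state.
- env.get_state(): the state, without advancing time (a new reading comes with each control period).
- env.grab_frame(name): name is "scene" or "top"; returns (picture, depth): 420x560x3 uint8, red, green, blue; 420x560 float32, m along the optical axis (not along the pixel's ray), 0 where there is no reading.
- env.get_calibration(name): a dict with "K" (3x3 intrinsics, pixels), "k1" (the pictures are not rectified: a ray, as slopes to the right and down, at radius r is drawn at 1 + k1 r^2 times it, then the intrinsics apply), "T" (4x4, takes a point from camera to world coordinates). Camera axes: x right, y up, looking along -z (the intrinsics and any distortion apply to the point x, -y, -z); pixel columns grow to the right and rows downward; lengths in m; the calibration is good to about 2 mm. A picture is of the moment at which its call begins. get_calibration takes no time and is no camera call.
- env.close_job(): hands the job in; it is judged then, once.
Trained networks look in the newest picture that a camera, given by its name, has taken for a name from the list of things; names that differ only in an ending like _2 or _b are one class to them, and where a whole thing is asked for, a point or a joint stands for the part that bears it (a point fixed in the world has none). Each returns a list of dicts, best first, with "conf" (0 to 1); they miss things now and then, are a little off and sometimes report something else, mostly with a low value. They report only what shows in the picture. A call takes as long as a camera call. They do not tell look-alikes from the thing itself.
- env.spot_in(name, camera): "at" ([x, y, z] in m, in world coordinates, good to about 4 mm: the middle of the surface that is visible of it).
- env.pinpoint(name, camera): "at" ([x, y, z] in m, in world coordinates, good to about 4 mm: a listed point, or the origin of a listed thing).
The state is a dict: "clock": time; "joints": joint angles; "qvel": joint speeds; "tau": joint torques, N m; "eef_pos": TCP position; "ee_rot": TCP orientation; "ft_force": force on the tool from outside, world axes, zero at the start; "ft_torque": the same for the moment, N m; "gripper_width": opening from 0.0 (shut) to 1.0 (fully open); "gripper_force": force on a finger pad.
Only numpy, scipy, OpenCV 4.12 (cv2) and the standard library are available. Lean on these libraries where they do the work, as an engineer would, in place of code of your own. Each camera call takes 0.05 s, during which the arm holds its last target. There are 200 camera calls.

## Working session

There is one attempt and no reset: what is moved stays moved. The work goes in short steps, Python scripts to look and compute and a tool call to move; the robot and the scene stay as the last step left them, time stands still between calls to the robot, and variables do not carry over. Pictures are saved under pics/ and viewed, at most 14 in all, crops included, and the job is handed in when it is done.

Besides the shell and the picture viewer there is one more tool, called as name(argument=value, ...), one argument or row to a line, values as JSON. drive_tool: Moves the arm, as the interface text tells. Its arguments: {"type":"object","properties":{"deltas":{"type":"array"},"newtons":{"type":"number"}},"required":["deltas"]}

```bash
mkdir -p pics; cat > h.py <<'E'
import numpy as np, cv2
from bench import env
from scipy.spatial.transform import Rotation as R
def snap(cam,fn=None):
    im,d=env.grab_frame(cam)
    if fn: cv2.imwrite('pics/'+fn,im[:,:,::-1])
    return im,d
def cloud(cam,d):
    c=env.get_calibration(cam);K=c['K'];T=np.array(c['T'])
    v,u=np.mgrid[0:d.shape[0],0:d.shape[1]]
    p=np.stack([u,v],-1).reshape(-1,1,2).astype(np.float64)
    s=cv2.undistortPoints(p,np.array(K),np.array([c['k1'],0,0,0.])).reshape(d.shape+(2,))
    P=np.stack([s[...,0]*d,-s[...,1]*d,-d],-1)
    return P@T[:3,:3].T+T[:3,3]
E
python3 - <<'E'
from h import *
s=env.get_state();print(s)
for c in('scene','top'):
    im,d=snap(c,c+'0.png');P=cloud(c,d);np.save(c+'.npy',P)
    print(c,np.array(env.get_calibration(c)['T']).round(2).tolist())
    for n in['biscotto1','warmer','tray_floor','tray_handle','cam_grip','dial_grip','bolt_roller','round_a','jar','mug','sugar_bowl','vase']:
        print(n,[(np.round(o['at'],3).tolist(),round(o['conf'],2)) for o in env.pinpoint(n,c)])
print(env.nose_length)
E
```

```text
{'clock': 0.0, 'joints': array([-1.36430559e+00,  2.63535483e-01, -4.89356818e-02,  1.25936109e+00,
        2.16730108e-05,  1.41551800e+00]), 'qvel': array([ 3.50300798e-05,  7.91522765e-04,  8.09087046e-04,  1.25648344e-03,
       -1.45781108e-05,  1.38941487e-03]), 'tau': array([-1.88675702e-03, -6.37616515e+01,  3.84562898e+01,  1.35746406e-02,
       -1.79891877e-04, -3.44850582e-05]), 'eef_pos': array([ 0.18577554, -0.49078198,  0.25281902]), 'ee_rot': array([-3.14057254e+00, -1.81623371e-04,  3.61768961e-01]), 'ft_force': array([ 0.02410601, -0.78749219, -0.09775369]), 'ft_torque': array([-0.02053105,  0.02667351,  0.06497676]), 'gripper_force': 0.0, 'gripper_width': 0.9989224485308409}
scene [[-0.87, -0.39, 0.3, 0.92], [0.5, -0.67, 0.55, 0.77], [-0.01, 0.63, 0.78, 1.18], [0.0, 0.0, 0.0, 1.0]]
biscotto1 [([0.258, 0.376, -0.001], 0.89), ([0.448, 0.343, 0.015], 0.81), ([0.433, -0.351, 0.015], 0.77)]
warmer [([0.694, -0.013, -0.0], 0.81)]
tray_floor []
tray_handle [([0.562, -0.017, 0.058], 0.71)]
cam_grip [([0.699, -0.25, 0.081], 0.75)]
dial_grip []
bolt_roller []
round_a [([0.41
[... 397 characters left out ...]
6, 0.381, -0.0], 0.69), ([0.391, 0.484, -0.002], 0.64), ([0.445, 0.347, 0.016], 0.55)]
warmer [([0.697, -0.015, 0.0], 0.57)]
tray_floor [([0.68, -0.014, 0.03], 0.87)]
tray_handle [([0.558, -0.013, 0.056], 0.72)]
cam_grip [([0.697, -0.247, 0.076], 0.63)]
dial_grip [([0.693, 0.218, 0.073], 0.95), ([0.695, -0.016, -0.002], 0.15)]
bolt_roller [([0.699, -0.298, 0.054], 0.58)]
round_a [([0.421, 0.107, -0.002], 0.88), ([0.416, -0.108, 0.002], 0.8)]
jar [([0.649, 0.436, 0.003], 0.65)]
mug [([0.531, 0.483, 0.003], 0.65), ([0.702, -0.299, 0.055], 0.42), ([0.559, -0.016, 0.054], 0.25)]
sugar_bowl [([0.554, -0.477, 0.001], 0.73)]
vase [([0.658, -0.419, 0.001], 0.83), ([0.446, 0.345, 0.014], 0.31)]
0.022
```

View pics/scene0.png

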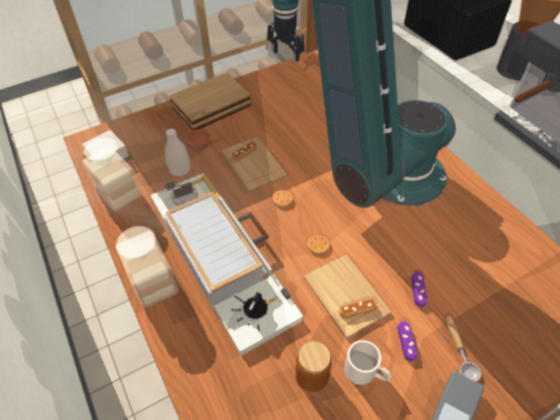

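View pics/top0.png

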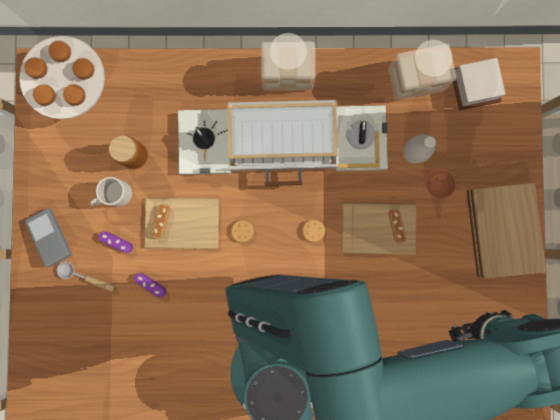

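Two brown biscotti show: on the left board at about (160,221) and on the right board at about (397,226) in the top picture. The two purple look-alikes are off the boards at (115,242) and (150,285). The handle is at (273,178), the cam bar at (362,132) and the dial at (204,138).

```bash
cat >> h.py <<'E'
def rect(P,c,r,zlo,zhi):
    """centre, yaw of long axis, size of the points near c between heights"""
    m=(np.hypot(P[...,0]-c[0],P[...,1]-c[1])<r)&(P[...,2]>zlo)&(P[...,2]<zhi)
    q=P[m]
    if len(q)<8: return len(q)
    (cx,cy),(w,h),a=cv2.minAreaRect((q[:,:2]*1000).astype(np.float32))
    if w<h: w,h,a=h,w,a+90
    a=(np.radians(a)+np.pi/2)%np.pi-np.pi/2
    X=q[:,:2]-q[:,:2].mean(0);ev=np.linalg.svd(X,full_matrices=0)[2][0]
    a2=(np.arctan2(ev[1],ev[0])+np.pi/2)%np.pi-np.pi/2
    return len(q),np.round([cx,cy,w,h]),'yaw %.3f svd %.3f'%(a,a2),'mean',q.mean(0).round(3),'zmed %.3f'%np.median(q[:,2])
E
python3 - <<'E'
from h import *
for c in('top','scene'):
    P=np.load(c+'.npy');print(c)
    print('bR',rect(P,(.431,-.355),.07,.026,.045))
    print('bL',rect(P,(.446,.345),.07,.026,.045))
    print('cam',rect(P,(.697,-.247),.04,.075,.11))
    print('dial',rect(P,(.694,.218),.04,.07,.11))
    print('handle',rect(P,(.56,-.014),.062,.04,.075))
    print('hood',rect(P,(.70,-.014),.2,.095,.11))
    for n,q in(('board',(.40,-.33)),('boardL',(.40,.32)),('table',(.35,0))):
        m=np.hypot(P[...,0]-q[0],P[...,1]-q[1])<.02; print(n,np.median(P[m][:,2]).round(4) if m.any() else None)
E
python3 - <<'E'
import cv2
a=cv2.imread('pics/top0.png')[95:190,170:400]
cv2.imwrite('pics/crop1.png',cv2.resize(a,None,fx=3.4,fy=3.4,interpolation=cv2.INTER_CUBIC))
E
```

```text
top
bR (366, array([ 421., -356.,  114.,   66.]), 'yaw -0.161 svd 0.228', 'mean', array([ 0.431, -0.353,  0.036]), 'zmed 0.036')
bL (358, array([460., 346., 112.,  85.]), 'yaw 0.392 svd -0.261', 'mean', array([0.447, 0.347, 0.036]), 'zmed 0.036')
cam (133, array([ 700., -247.,   60.,   16.]), 'yaw -0.056 svd -0.066', 'mean', array([ 0.7  , -0.246,  0.093]), 'zmed 0.093')
dial (112, array([690., 219.,  57.,  16.]), 'yaw 0.619 svd 0.610', 'mean', array([0.689, 0.218, 0.087]), 'zmed 0.087')
handle (337, array([579., -17., 108.,  59.]), 'yaw -1.549 svd 1.518', 'mean', array([ 0.576, -0.014,  0.062]), 'zmed 0.062')
hood (5043, array([741., -13., 314., 231.]), 'yaw -1.542 svd -1.547', 'mean', array([ 0.707, -0.016,  0.1  ]), 'zmed 0.099')
board 0.0158
boardL 0.0145
table 0.0012
scene
bR (196, array([ 434., -351.,  103.,   36.]), 'yaw 0.182 svd 0.218', 'mean', array([ 0.435, -0.348,  0.033]), 'zmed 0.034')
bL (382, array([448., 348., 104.,  32.]), 'yaw -0.271 svd -0.266', 'mean', array([0.45 , 0.349, 0.033]), 'zmed 0.033')
cam (139, array([ 703., -243.,   59.,   20.]), 'yaw -0.091 svd -0.078', 'mean', array([ 0.703, -0.241,  0.088]), 'zmed 0.090')
dial (151, array([692., 220.,  56.,  17.]), 'yaw 0.630 svd 0.611', 'mean', array([0.693, 0.222, 0.083]), 'zmed 0.084')
handle (345, array([581., -15., 111.,  60.]), 'yaw -1.566 svd -1.543', 'mean', array([ 0.579, -0.012,  0.057]), 'zmed 0.058')
hood (3264, array([758., -12., 317., 262.]), 'yaw -1.550 svd -1.566', 'mean', array([ 0.709, -0.002,  0.098]), 'zmed 0.097')
board 0.0132
boardL 0.0119
table -0.0011
```

View pics/crop1.png

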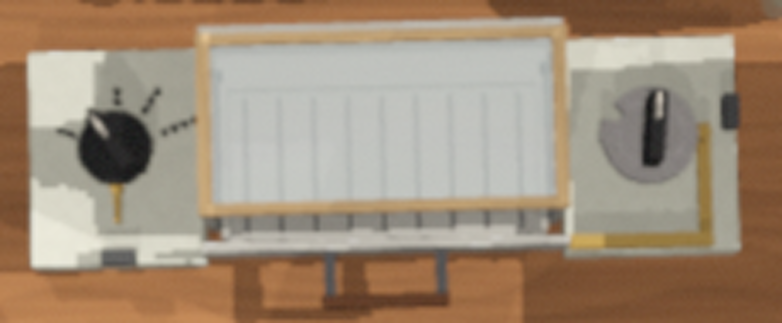

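Pixel readings in the crop: the dial pointer at (95,122) points at the one-dot mark. The cam's white line is at its far end (657,97), its notch is at (610,110) and its bolt is on the right. The tray is a little open. Next I go above the handle.

```bash
cat >> h.py <<'E'
def to(x,y,z,yaw,ref=None):
    """tool-frame shift and turn (10 deg) from the present (or ref) pose to a tool-down pose"""
    s=env.get_state();p,r=(s['eef_pos'],R.from_euler('xyz',s['ee_rot'])) if ref is None else (np.array(ref[:3]),R.from_euler('xyz',[np.pi,0,ref[3]]))
    g=R.from_euler('xyz',[np.pi,0,yaw])
    print('t',s['clock'],'shift',r.inv().apply(np.array([x,y,z])-p).round(4),'turn',np.degrees((r.inv()*g).as_rotvec()).round(2)/10)
E
python3 -c "
from h import *
to(.557,-.0145,.15,1.593)"
```

```text
t 1.3 shift [ 0.5158 -0.3143  0.1033] turn [ 0.     0.    -7.054]
```

drive_tool(
  deltas=[
    [0.5158,-0.3143,0.1033,0,0,-7.054,135],
    [0.5158,-0.3143,0.1033,0,0,-7.054,135],
    [0.5158,-0.3143,0.1033,0,0,-7.054,135],
    [0.5158,-0.3143,0.1033,0,0,-7.054,135],
    [0.5158,-0.3143,0.1033,0,0,-7.054,135],
    [0.5158,-0.3143,0.1033,0,0,-7.054,135],
    [0.5158,-0.3143,0.1033,0,0,-7.054,135],
    [0.5158,-0.3143,0.1033,0,0,-7.054,135],
    [0.5158,-0.3143,0.1033,0,0,-7.054,135],
    [0.5158,-0.3143,0.1033,0,0,-7.054,135],
    [0.5158,-0.3143,0.1033,0,0,-7.054,135],
    [0.5158,-0.3143,0.1033,0,0,-7.054,135],
  ],
  newtons=40,
)

```text
clock: 2.8
eef_pos: [0.5567, -0.0146, 0.1499]
ee_rot: [-3.141, 0.0, 1.593]
ft_force: [-0.2, -0.6, 0.3]
gripper_width: 0.47
gripper_force: 0.0
```

drive_tool(
  deltas=[
    [0,0,0.05,0,0,0,135],
    [0,0,0.09,0,0,0,135],
    [0,0,0.09,0,0,0,135],
    [0,0,0.09,0,0,0,255],
    [0,0,0.09,0,0,0,255],
    [0,0,0.09,0,0,0,255],
    [0,0,0.09,0,0,0,255],
    [0,0,0.09,0,0,0,255],
  ],
)

```text
clock: 3.8
eef_pos: [0.5581, -0.0151, 0.062]
ee_rot: [3.138, 0.001, 1.593]
ft_force: [-1.9, -3.2, 9.2]
gripper_width: 0.134
gripper_force: 41.6
```

drive_tool(
  deltas=[
    [0,-0.015,0,0,0,0,255],
    [0,-0.03,0,0,0,0,255],
    [0,-0.045,0,0,0,0,255],
    [0,-0.06,0,0,0,0,255],
    [0,-0.075,0,0,0,0,255],
    [0,-0.09,0,0,0,0,255],
    [0,-0.1,0,0,0,0,255],
    [0,-0.106,0,0,0,0,255],
    [0,-0.11,0,0,0,0,255],
    [0,-0.11,0,0,0,0,255],
  ],
)

```text
clock: 5.05
eef_pos: [0.4525, -0.0175, 0.0621]
ee_rot: [3.13, 0.0, 1.593]
ft_force: [25.3, 2.6, -16.6]
gripper_width: 0.129
gripper_force: 41.5
```

drive_tool(
  deltas=[
    [0,0.004,0,0,0,0,255],
    [0,0.004,0,0,0,0,135],
    [0,0.004,0,0,0,0,135],
    [0,0.004,0,0,0,0,135],
    [0,0.004,-0.06,0,0,0,135],
    [0,0.004,-0.12,0,0,0,100],
    [0,0.004,-0.12,0,0,0,100],
  ],
)

```text
clock: 5.92
eef_pos: [0.4527, -0.0172, 0.1837]
ee_rot: [3.135, 0.002, 1.593]
ft_force: [-0.2, -0.9, -0.9]
gripper_width: 0.605
gripper_force: 0.0
```

```bash
python3 - <<'E'
from h import *
for c in('top','scene'):
    im,d=snap(c,c+'1.png');P=cloud(c,d)
    print('bR',rect(P,(.431,-.353),.055,.026,.045))
    print('bL',rect(P,(.447,.347),.055,.026,.045))
    print('hood',rect(P,(.70,-.014),.2,.095,.11))
    print('floor',[(np.round(o['at'],3).tolist(),round(o['conf'],2)) for o in env.pinpoint('tray_floor',c)])
    for x in (.53,.55,.57,.59): 
        m=(abs(P[...,0]-x)<.004)&(abs(P[...,1]+.05)<.03); print(x,np.median(P[m][:,2]).round(4) if m.any() else None)
to(.447,.347,.12,-.264)
to(.447,.347,.12,-.264+np.pi)
E
```

```text
bR (366, array([ 430., -354.,  106.,   34.]), 'yaw 0.235 svd 0.228', 'mean', array([ 0.431, -0.353,  0.036]), 'zmed 0.036')
bL (362, array([444., 339., 103.,  51.]), 'yaw -0.284 svd -0.264', 'mean', array([0.447, 0.346, 0.036]), 'zmed 0.036')
hood (5086, array([740., -13., 315., 228.]), 'yaw -1.550 svd -1.550', 'mean', array([ 0.708, -0.015,  0.1  ]), 'zmed 0.099')
floor [([0.577, -0.015, 0.027], 0.74)]
0.53 None
0.55 0.0324
0.57 0.0313
0.59 0.0315
bR (195, array([ 434., -349.,  101.,   36.]), 'yaw 0.186 svd 0.223', 'mean', array([ 0.434, -0.348,  0.033]), 'zmed 0.033')
bL (385, array([447., 348., 104.,  32.]), 'yaw -0.261 svd -0.264', 'mean', array([0.45 , 0.349, 0.033]), 'zmed 0.034')
hood (3328, array([759., -13., 319., 263.]), 'yaw -1.550 svd 1.566', 'mean', array([ 0.709, -0.002,  0.098]), 'zmed 0.097')
floor [([0.577, -0.017, 0.029], 0.63)]
0.53 0.0282
0.55 0.028
0.57 0.0281
0.59 0.0275
t 6.125 shift [0.3637 0.0047 0.0592] turn [-9.0000e-03  7.0000e-03  1.0639e+01]
t 6.125 shift [0.3637 0.0047 0.0592] turn [-6.000e-03 -8.000e-03 -7.361e+00]
```

drive_tool(
  deltas=[
    [0.365,0.003,0.0,0,0,-7.36,75],
    [0.365,0.003,0.0,0,0,-7.36,75],
    [0.365,0.003,0.0,0,0,-7.36,75],
    [0.365,0.003,0.0,0,0,-7.36,75],
    [0.365,0.003,0.0,0,0,-7.36,75],
    [0.365,0.003,0.0,0,0,-7.36,75],
    [0.365,0.003,0.06,0,0,-7.36,75],
    [0.365,0.003,0.09,0,0,-7.36,75],
    [0.365,0.003,0.09,0,0,-7.36,75],
    [0.365,0.003,0.09,0,0,-7.36,75],
  ],
)

```text
clock: 7.38
eef_pos: [0.4462, 0.3482, 0.0907]
ee_rot: [3.141, 0.0, 2.877]
ft_force: [0.0, 0.5, 0.6]
gripper_width: 0.704
gripper_force: 0.0
```

```bash
python3 - <<'E'
from h import *
im,d=snap('scene','s2.png');P=cloud('scene',d)
print('bL',rect(P,(.447,.347),.06,.026,.045))
im,d=snap('top');P=cloud('top',d)
print('bL',rect(P,(.447,.347),.06,.026,.042))
to(.4485,.3475,.037,-.264+np.pi)
E
```

```text
bL (244, array([454., 346.,  92.,  33.]), 'yaw -0.235 svd -0.154', 'mean', array([0.466, 0.344, 0.033]), 'zmed 0.034')
bL (196, array([447., 348., 103.,  33.]), 'yaw -0.273 svd -0.236', 'mean', array([0.452, 0.343, 0.036]), 'zmed 0.036')
t 7.475 shift [-0.0019 -0.0004  0.0542] turn [ 0.008  0.008 -0.003]
```

Biscotto unmoved; descend and grip.

drive_tool(
  deltas=[
    [-0.001,0,0.03,0,0,0,75],
    [-0.001,0,0.053,0,0,0,75],
    [-0.001,0,0.053,0,0,0,75],
    [-0.001,0,0.053,0,0,0,255],
    [-0.001,0,0.053,0,0,0,255],
    [-0.001,0,0.053,0,0,0,255],
    [-0.001,0,0.053,0,0,0,255],
    [-0.001,0,0.053,0,0,0,255],
  ],
  newtons=50,
)

```text
clock: 8.48
eef_pos: [0.4476, 0.3483, 0.0385]
ee_rot: [3.14, 0.002, 2.878]
ft_force: [-0.5, -2.2, 7.8]
gripper_width: 0.362
gripper_force: 50.1
```

drive_tool(
  deltas=[
    [0,0,-0.03,0,0,0,255],
    [0,0,-0.07,0,0,0,255],
    [0,0,-0.1,0,0,0,255],
    [0,0,-0.1,0,0,0,255],
    [0,0,-0.1,0,0,0,255],
  ],
)

```text
clock: 9.1
eef_pos: [0.4467, 0.3478, 0.1369]
ee_rot: [3.142, 0.0, 2.877]
ft_force: [-0.7, -0.6, -0.6]
gripper_width: 0.361
gripper_force: 49.9
```

```bash
python3 - <<'E'
from h import *
im,d=snap('scene');P=cloud('scene',d)
print('held',rect(P,(.447,.347),.065,.105,.14))
to(.570,.035,.138,.022+np.pi)
E
```

```text
held (327, array([450., 355., 104.,  49.]), 'yaw -0.458 svd -0.256', 'mean', array([0.467, 0.348, 0.13 ]), 'zmed 0.131')
t 9.15 shift [-0.2008 -0.2696 -0.0015] turn [-0.003 -0.004 -1.639]
```

drive_tool(
  deltas=[
    [-0.201,-0.27,0,0,0,-1.64,255],
    [-0.201,-0.27,0,0,0,-1.64,255],
    [-0.201,-0.27,0,0,0,-1.64,255],
    [-0.201,-0.27,0,0,0,-1.64,255],
    [-0.201,-0.27,0,0,0,-1.64,255],
    [-0.201,-0.27,0,0,0,-1.64,255],
    [-0.201,-0.27,0,0,0,-1.64,255],
    [-0.201,-0.27,0.03,0,0,-1.64,255],
    [-0.201,-0.27,0.06,0,0,-1.64,255],
    [-0.201,-0.27,0.075,0,0,-1.64,255],
    [-0.201,-0.27,0.081,0,0,-1.64,255],
    [-0.201,-0.27,0.081,0,0,-1.64,255],
  ],
)

```text
clock: 10.65
eef_pos: [0.5706, 0.035, 0.0563]
ee_rot: [-3.142, 0.0, -3.119]
ft_force: [-0.6, -0.9, -0.3]
gripper_width: 0.361
gripper_force: 50.0
```

drive_tool(
  deltas=[
    [0,0,0.001,0,0,0,255],
    [0,0,0.001,0,0,0,90],
    [0,0,0.001,0,0,0,90],
    [0,0,0.001,0,0,0,90],
    [0,0,-0.05,0,0,0,75],
    [0,0,-0.1,0,0,0,75],
    [0,0,-0.1,0,0,0,75],
  ],
)

```text
clock: 11.52
eef_pos: [0.5722, 0.0347, 0.1595]
ee_rot: [-3.141, 0.006, -3.119]
ft_force: [0.6, -0.4, -0.8]
gripper_width: 0.705
gripper_force: 0.0
```

```bash
python3 - <<'E'
from h import *
for c in('scene','top'):
    im,d=snap(c,c+'3.png');P=cloud(c,d)
    print('placed',rect(P,(.57,.035),.057,.04,.07))
    print('bR',rect(P,(.431,-.353),.08,.030,.042))
    if c=='scene': print([(np.round(o['at'],3).tolist(),round(o['conf'],2)) for o in env.pinpoint('biscotto1',c)])
to(.4315,-.352,.15,.228+np.pi)
E
```

```text
placed (291, array([566.,  37.,  92.,  34.]), 'yaw 0.048 svd 0.041', 'mean', array([0.568, 0.04 , 0.049]), 'zmed 0.050')
bR 1
[([0.259, 0.377, 0.001], 0.74), ([0.387, 0.486, -0.002], 0.66), ([0.573, 0.032, 0.034], 0.52)]
placed 0
bR (312, array([ 431., -354.,  102.,   34.]), 'yaw 0.224 svd 0.234', 'mean', array([ 0.43 , -0.353,  0.036]), 'zmed 0.036')
t 11.675 shift [ 0.147  -0.3836  0.0054] turn [ 1.00e-03 -6.00e-03 -1.18e+00]
```

View pics/scene3.png

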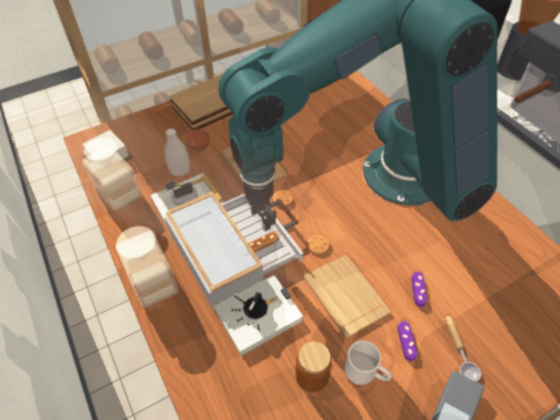

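The first biscotto lies flat in the tray at about (264,242), and the left board is empty. Next is the right one.

drive_tool(
  deltas=[
    [0.147,-0.383,0,0,0,-1.18,75],
    [0.147,-0.383,0,0,0,-1.18,75],
    [0.147,-0.383,0,0,0,-1.18,75],
    [0.147,-0.383,0,0,0,-1.18,75],
    [0.147,-0.383,0,0,0,-1.18,75],
    [0.147,-0.383,0,0,0,-1.18,75],
    [0.147,-0.383,0,0,0,-1.18,75],
    [0.147,-0.383,0.05,0,0,-1.18,75],
    [0.147,-0.383,0.065,0,0,-1.18,75],
    [0.147,-0.383,0.065,0,0,-1.18,75],
  ],
)

```text
clock: 12.92
eef_pos: [0.4316, -0.3504, 0.0901]
ee_rot: [3.139, -0.001, -2.913]
ft_force: [-0.0, 0.5, 0.3]
gripper_width: 0.703
gripper_force: 0.0
```

```bash
python3 - <<'E'
from h import *
for c in('scene','top'):
    im,d=snap(c);P=cloud(c,d)
    print('bR',rect(P,(.431,-.353),.08,.030,.042))
to(.4315,-.3525,.037,.228+np.pi)
E
```

```text
bR (128, array([ 433., -347.,  102.,   38.]), 'yaw 0.099 svd 0.188', 'mean', array([ 0.444, -0.346,  0.034]), 'zmed 0.034')
bR (90, array([ 464., -346.,   35.,   30.]), 'yaw 0.274 svd -0.231', 'mean', array([ 0.465, -0.344,  0.036]), 'zmed 0.037')
t 13.025 shift [ 0.0013 -0.0009  0.0549] turn [-0.004  0.002  0.006]
```

drive_tool(
  deltas=[
    [0,0,0.03,0,0,0,75],
    [0,0,0.053,0,0,0,75],
    [0,0,0.053,0,0,0,75],
    [0,0,0.053,0,0,0,255],
    [0,0,0.053,0,0,0,255],
    [0,0,0.053,0,0,0,255],
    [0,0,0.053,0,0,0,255],
    [0,0,0.02,0,0,0,255],
    [0,0,-0.02,0,0,0,255],
    [0,0,-0.05,0,0,0,255],
    [0,0,-0.05,0,0,0,255],
    [0,0,-0.05,0,0,0,255],
  ],
)

```text
clock: 14.52
eef_pos: [0.4319, -0.3513, 0.1409]
ee_rot: [-3.142, 0.0, -2.913]
ft_force: [-0.4, 0.6, -1.5]
gripper_width: 0.358
gripper_force: 50.2
```

```bash
python3 - <<'E'
from h import *
im,d=snap('scene');P=cloud('scene',d)
print('held',rect(P,(.4315,-.3515),.065,.105,.15))
print('placed',rect(P,(.57,.035),.07,.04,.06))
to(.571,-.065,.138,.022+np.pi)
E
```

```text
held (242, array([ 436., -343.,   88.,   65.]), 'yaw 0.749 svd 0.151', 'mean', array([ 0.445, -0.34 ,  0.132]), 'zmed 0.133')
placed (338, array([556.,  40., 111.,  52.]), 'yaw 0.156 svd 0.058', 'mean', array([0.56 , 0.039, 0.049]), 'zmed 0.049')
t 14.575 shift [-0.2004  0.2472  0.0025] turn [ 0.004 -0.003  1.181]
```

drive_tool(
  deltas=[
    [-0.2,0.247,0,0,0,1.18,255],
    [-0.2,0.247,0,0,0,1.18,255],
    [-0.2,0.247,0,0,0,1.18,255],
    [-0.2,0.247,0,0,0,1.18,255],
    [-0.2,0.247,0,0,0,1.18,255],
    [-0.2,0.247,0,0,0,1.18,255],
    [-0.2,0.247,0,0,0,1.18,255],
    [-0.2,0.247,0.03,0,0,1.18,255],
    [-0.2,0.247,0.06,0,0,1.18,255],
    [-0.2,0.247,0.078,0,0,1.18,255],
    [-0.2,0.247,0.085,0,0,1.18,255],
    [-0.2,0.247,0.085,0,0,1.18,255],
  ],
)

```text
clock: 16.08
eef_pos: [0.571, -0.0668, 0.0564]
ee_rot: [-3.141, 0.001, -3.121]
ft_force: [-0.4, -0.6, -1.6]
gripper_width: 0.359
gripper_force: 50.2
```

drive_tool(
  deltas=[
    [0,0,0.001,0,0,0,255],
    [0,0,0.001,0,0,0,90],
    [0,0,0.001,0,0,0,90],
    [0,0,0.001,0,0,0,90],
    [0,0,-0.05,0,0,0,90],
    [0,0,-0.11,0,0,0,100],
    [0.05,0,-0.12,0,0,0,135],
    [0.11,0,-0.12,0,0,0,135],
    [0.17,0,-0.12,0,0,0,135],
    [0.23,0,-0.12,0,0,0,135],
    [0.23,0,-0.12,0,0,0,135],
  ],
)

```text
clock: 17.45
eef_pos: [0.3376, -0.07, 0.176]
ee_rot: [3.141, -0.001, -3.121]
ft_force: [1.4, 0.1, -0.7]
gripper_width: 0.471
gripper_force: 0.0
```

```bash
python3 - <<'E'
from h import *
for c in('scene','top'):
    im,d=snap(c,c+'4.png');P=cloud(c,d)
    for q in((.57,.035),(.571,-.066)): print('placed',rect(P,q,.054,.04,.06))
    print([(np.round(o['at'],3).tolist(),round(o['conf'],2)) for o in env.pinpoint('biscotto1',c)])
to(.4527,-.0172,.15,1.593)
E
```

```text
placed (288, array([567.,  37.,  90.,  35.]), 'yaw -0.000 svd 0.032', 'mean', array([0.568, 0.04 , 0.049]), 'zmed 0.049')
placed (281, array([567., -65.,  95.,  37.]), 'yaw 0.020 svd 0.025', 'mean', array([ 0.569, -0.061,  0.049]), 'zmed 0.049')
[([0.573, 0.032, 0.031], 0.82), ([0.387, 0.481, 0.0], 0.76), ([0.259, 0.379, -0.002], 0.65), ([0.572, -0.067, 0.03], 0.64)]
placed (363, array([573.,  34.,  96.,  64.]), 'yaw 0.510 svd 0.030', 'mean', array([0.571, 0.034, 0.052]), 'zmed 0.052')
placed (352, array([569., -71.,  99.,  64.]), 'yaw -0.356 svd 0.005', 'mean', array([ 0.57 , -0.067,  0.052]), 'zmed 0.052')
[([0.569, -0.068, 0.027], 0.86), ([0.387, 0.482, 0.003], 0.82), ([0.568, 0.033, 0.033], 0.65), ([0.26, 0.381, 0.001], 0.64)]
t 17.65 shift [-0.1118  0.0513  0.0262] turn [2.000e-03 5.000e-03 9.001e+00]
```

View pics/top4.png

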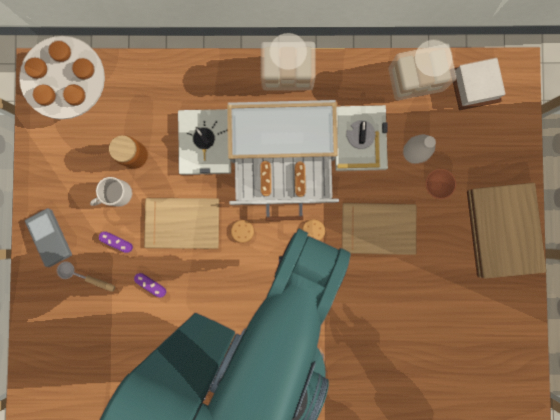

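Both lie flat and side by side in the tray at (265,178) and (299,180), and both boards are empty. Now I pinch the handle and push the tray home.

drive_tool(
  deltas=[
    [-0.113,0.0513,0.026,0,0,9.0,135],
    [-0.113,0.0513,0.026,0,0,9.0,135],
    [-0.113,0.0513,0.026,0,0,9.0,135],
    [-0.113,0.0513,0.026,0,0,9.0,135],
    [-0.113,0.0513,0.026,0,0,9.0,135],
    [-0.113,0.0513,0.026,0,0,9.0,135],
    [-0.113,0.0513,0.026,0,0,9.0,135],
    [-0.113,0.0513,0.026,0,0,9.0,135],
    [-0.113,0.0513,0.026,0,0,9.0,135],
    [-0.113,0.0513,0.026,0,0,9.0,135],
    [-0.113,0.0513,0.026,0,0,9.0,135],
  ],
)

```text
clock: 19.02
eef_pos: [0.4533, -0.0167, 0.1497]
ee_rot: [-3.141, -0.0, 1.596]
ft_force: [0.6, -0.2, 0.2]
gripper_width: 0.473
gripper_force: 0.0
```

drive_tool(
  deltas=[
    [0,0,0.05,0,0,0,135],
    [0,0,0.088,0,0,0,135],
    [0,0,0.088,0,0,0,135],
    [0,0,0.088,0,0,0,255],
    [0,0,0.088,0,0,0,255],
    [0,0,0.088,0,0,0,255],
    [0,0,0.088,0,0,0,255],
    [0,0,0.088,0,0,0,255],
  ],
)

```text
clock: 20.02
eef_pos: [0.4541, -0.0171, 0.0636]
ee_rot: [3.138, 0.001, 1.593]
ft_force: [0.3, 0.9, 7.5]
gripper_width: 0.125
gripper_force: 49.1
```

drive_tool(
  deltas=[
    [0,0.008,0,0,0,0,255],
    [0,0.02,0,0,0,0,255],
    [0,0.034,0,0,0,0,255],
    [0,0.048,0,0,0,0,255],
    [0,0.062,0,0,0,0,255],
    [0,0.076,0,0,0,0,255],
    [0,0.088,0,0,0,0,255],
    [0,0.098,0,0,0,0,255],
    [0,0.106,0,0,0,0,255],
    [0,0.112,0,0,0,0,255],
    [0,0.117,0,0,0,0,255],
    [0,0.12,0,0,0,0,255],
  ],
)

```text
clock: 21.52
eef_pos: [0.5729, -0.0144, 0.0635]
ee_rot: [3.141, 0.001, 1.593]
ft_force: [-15.0, -1.5, 22.3]
gripper_width: 0.126
gripper_force: 51.6
```

drive_tool(
  deltas=[
    [0,0.001,0,0,0,0,255],
    [0,0.002,0,0,0,0,255],
    [0,0.003,0,0,0,0,255],
    [0,0.003,0,0,0,0,255],
  ],
)

```text
clock: 22.02
eef_pos: [0.573, -0.0143, 0.0635]
ee_rot: [-3.137, 0.001, 1.593]
ft_force: [-23.3, -2.5, 25.9]
gripper_width: 0.125
gripper_force: 52.0
```

drive_tool(
  deltas=[
    [0,0.0,0,0,0,0,255],
    [0,-0.002,0,0,0,0,135],
    [0,-0.002,0,0,0,0,135],
    [0,-0.002,0,0,0,0,135],
    [0,-0.002,-0.05,0,0,0,135],
    [0,-0.002,-0.11,0,0,0,135],
    [0,-0.002,-0.13,0,0,0,135],
    [0,-0.002,-0.13,0,0,0,135],
  ],
)

```text
clock: 23.02
eef_pos: [0.5748, -0.0143, 0.1935]
ee_rot: [3.138, 0.001, 1.593]
ft_force: [-0.4, 0.6, -1.2]
gripper_width: 0.471
gripper_force: 0.0
```

```bash
python3 - <<'E'
from h import *
for c in('scene','top'):
    im,d=snap(c,c+'5.png');P=cloud(c,d)
    print('cam',rect(P,(.70,-.246),.04,.08,.105))
    print('dial',rect(P,(.691,.219),.04,.075,.105))
    print([(np.round(o['at'],3).tolist(),round(o['conf'],2)) for o in env.pinpoint('tray_floor',c)])
to(.700,-.246,.15,3.08)
E
```

```text
cam (112, array([ 703., -244.,   60.,   23.]), 'yaw 0.012 svd -0.037', 'mean', array([ 0.703, -0.242,  0.09 ]), 'zmed 0.091')
dial (133, array([693., 219.,  57.,  18.]), 'yaw 0.632 svd 0.614', 'mean', array([0.693, 0.221, 0.084]), 'zmed 0.084')
[]
cam (131, array([ 701., -247.,   61.,   17.]), 'yaw -0.065 svd -0.081', 'mean', array([ 0.699, -0.246,  0.093]), 'zmed 0.094')
dial (109, array([690., 219.,  57.,  16.]), 'yaw 0.618 svd 0.618', 'mean', array([0.69 , 0.219, 0.087]), 'zmed 0.087')
[([0.532, 0.481, 0.002], 0.3)]
t 23.225 shift [-0.2346  0.1215  0.0405] turn [-7.00e-03 -9.00e-03 -8.52e+00]
```

drive_tool(
  deltas=[
    [-0.2346,0.1225,0,0,0,-8.5,135],
    [-0.2346,0.1225,0,0,0,-8.5,135],
    [-0.2346,0.1225,0,0,0,-8.5,135],
    [-0.2346,0.1225,0,0,0,-8.5,135],
    [-0.2346,0.1225,0,0,0,-8.5,135],
    [-0.2346,0.1225,0,0,0,-8.5,135],
    [-0.2346,0.1225,0,0,0,-8.5,135],
    [-0.2346,0.1225,0,0,0,-8.5,135],
    [-0.2346,0.1225,0,0,0,-8.5,135],
    [-0.2346,0.1225,0.05,0,0,-8.5,135],
    [-0.2346,0.1225,0.05,0,0,-8.5,135],
    [-0.2346,0.1225,0.05,0,0,-8.5,135],
  ],
)

```text
clock: 24.72
eef_pos: [0.7018, -0.2462, 0.1433]
ee_rot: [-3.141, 0.001, 3.075]
ft_force: [0.7, -0.0, 1.0]
gripper_width: 0.468
gripper_force: 0.0
```

drive_tool(
  deltas=[
    [0.001,0,0.04,0,0,0,135],
    [0.001,0,0.059,0,0,0,135],
    [0.001,0,0.059,0,0,0,135],
    [0.001,0,0.059,0,0,0,255],
    [0.001,0,0.059,0,0,0,255],
    [0.001,0,0.059,0,0,0,255],
    [0.001,0,0.059,0,0,0,255],
  ],
  newtons=40,
)

```text
clock: 25.6
eef_pos: [0.7014, -0.2462, 0.0851]
ee_rot: [-3.141, 0.003, 3.076]
ft_force: [-0.1, 1.3, 6.7]
gripper_width: 0.18
gripper_force: 42.1
```

drive_tool(
  deltas=[
    [0,0,0,0,0,0.7,255],
    [0,0,0,0,0,1.4,255],
    [0,0,0,0,0,2.1,255],
    [0,0,0,0,0,2.8,255],
    [0,0,0,0,0,3.5,255],
    [0,0,0,0,0,4.2,255],
    [0,0,0,0,0,4.9,255],
    [0,0,0,0,0,5.6,255],
    [0,0,0,0,0,6.3,255],
    [0,0,0,0,0,7.0,255],
    [0,0,0,0,0,7.5,255],
    [0,0,0,0,0,7.5,255],
  ],
)

```text
clock: 27.1
eef_pos: [0.7018, -0.2457, 0.0851]
ee_rot: [3.138, 0.001, 1.767]
ft_force: [3.8, 5.1, 4.7]
gripper_width: 0.18
gripper_force: 42.1
```

```bash
python3 - <<'E'
from h import *
s=env.get_state();print(s['ft_torque'],s['joints'][5])
for c in('scene','top'):
    im,d=snap(c,c+'6.png');P=cloud(c,d)
    print('cam',rect(P,(.70,-.246),.04,.077,.105))
E
```

```text
[ 0.70772349 -0.41583218 -0.16787398] 0.9284295978311266
cam (124, array([ 703., -239.,   45.,   38.]), 'yaw -0.637 svd 0.309', 'mean', array([ 0.702, -0.234,  0.091]), 'zmed 0.092')
cam 0
```

Small forces so far; turn on to the stop.

drive_tool(
  deltas=[
    [0,0,0,0,0,0.7,255],
    [0,0,0,0,0,1.4,255],
    [0,0,0,0,0,2.1,255],
    [0,0,0,0,0,2.8,255],
    [0,0,0,0,0,3.5,255],
    [0,0,0,0,0,4.2,255],
    [0,0,0,0,0,4.9,255],
    [0,0,0,0,0,5.6,255],
    [0,0,0,0,0,6.3,255],
    [0,0,0,0,0,6.7,255],
    [0,0,0,0,0,6.7,255],
  ],
)

```text
clock: 28.58
eef_pos: [0.7023, -0.246, 0.0852]
ee_rot: [3.138, -0.003, 0.597]
ft_force: [7.5, 3.4, 3.3]
gripper_width: 0.176
gripper_force: 42.2
```

```bash
python3 - <<'E'
from h import *
s=env.get_state();print(s['ft_torque'],s['joints'][5])
E
```

```text
[ 0.62518317 -0.98527578 -0.51557818] 2.097916968612891
```

drive_tool(
  deltas=[
    [0,0,0,0,0,0.4,255],
    [0,0,0,0,0,0.8,255],
    [0,0,0,0,0,1.2,255],
    [0,0,0,0,0,1.2,255],
  ],
)

```text
clock: 29.08
eef_pos: [0.7027, -0.2461, 0.0852]
ee_rot: [3.138, -0.004, 0.389]
ft_force: [8.9, 0.4, 1.7]
gripper_width: 0.184
gripper_force: 53.4
```

```bash
python3 - <<'E'
from h import *
s=env.get_state();print(s['ft_torque'],s['joints'][5])
E
```

```text
[ 0.23154015 -1.42626183  1.15904442] 2.3056849207247674
```

drive_tool(
  deltas=[
    [0,0,0,0,0,0,135],
    [0,0,0,0,0,0,135],
    [0,0,0,0,0,0,135],
    [0,0,-0.05,0,0,0,135],
    [0,0,-0.1,0,0,0,135],
    [0,0,-0.13,0,0,0,135],
    [0,0,-0.13,0,0,0,135],
  ],
)

```text
clock: 29.95
eef_pos: [0.7012, -0.2464, 0.2156]
ee_rot: [3.139, -0.003, 0.389]
ft_force: [0.5, -0.0, 0.2]
gripper_width: 0.469
gripper_force: 0.0
```

```bash
python3 - <<'E'
from h import *
to(.55,0.1,.215,np.pi+.618)
E
```

```text
t 29.95 shift [-0.0087 -0.3778 -0.0006] turn [-0.02  -0.028 16.685]
```

drive_tool(
  deltas=[
    [-0.0087,-0.3778,0,0,0,-10.7,135],
    [-0.0087,-0.3778,0,0,0,-10.7,135],
    [-0.0087,-0.3778,0,0,0,-10.7,135],
    [-0.0087,-0.3778,0,0,0,-10.7,135],
    [-0.0087,-0.3778,0,0,0,-10.7,135],
    [-0.0087,-0.3778,0,0,0,-10.7,135],
    [-0.0087,-0.3778,0,0,0,-10.7,135],
    [-0.0087,-0.3778,0,0,0,-10.7,135],
    [-0.0087,-0.3778,0,0,0,-10.7,135],
    [-0.0087,-0.3778,0,0,0,-10.7,135],
    [-0.0087,-0.3778,0,0,0,-10.7,135],
    [-0.0087,-0.3778,0,0,0,-10.7,135],
  ],
)

```text
clock: 31.45
eef_pos: [0.549, 0.1003, 0.2126]
ee_rot: [-3.141, -0.0, 2.252]
ft_force: [0.8, -0.1, 0.4]
gripper_width: 0.474
gripper_force: 0.0
```

```bash
python3 - <<'E'
from h import *
im,d=snap('top');P=cloud('top',d)
print('cam',rect(P,(.70,-.246),.04,.08,.105)); print('dial',rect(P,(.691,.219),.04,.075,.1))
print([(np.round(o['at'],3).tolist(),round(o['conf'],2)) for o in env.pinpoint('bolt_roller','top')])
a=im[95:190,170:400,::-1]
cv2.imwrite('pics/crop7.png',cv2.resize(a,None,fx=3.4,fy=3.4,interpolation=cv2.INTER_CUBIC))
to(.691,.2195,.16,np.pi+.618)
E
```

```text
cam (132, array([ 700., -246.,   59.,   17.]), 'yaw 0.446 svd 0.449', 'mean', array([ 0.7  , -0.246,  0.093]), 'zmed 0.093')
dial 0
[([0.701, -0.287, 0.055], 0.73)]
t 31.55 shift [0.0029 0.1852 0.0527] turn [-0.00e+00 -2.00e-03 -8.63e+00]
```

View pics/crop7.png

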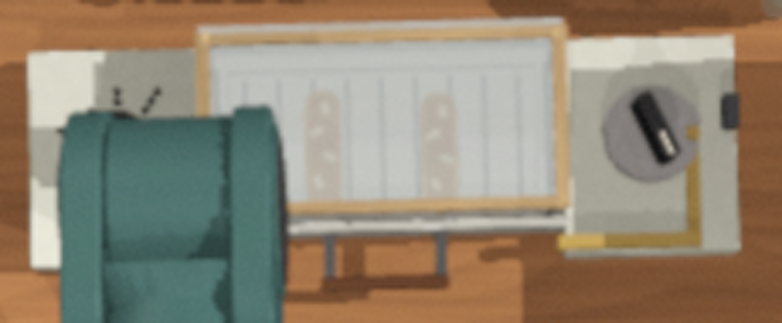

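The bolt has dropped: its roller is in the notch at (692,133) and its tongue stands in front of the panel at (580,241). The tray is home with both biscotti visible under the glass. Now the dial.

drive_tool(
  deltas=[
    [0.003,0.1852,0,0,0,-8.63,135],
    [0.003,0.1852,0,0,0,-8.63,135],
    [0.003,0.1852,0,0,0,-8.63,135],
    [0.003,0.1852,0,0,0,-8.63,135],
    [0.003,0.1852,0,0,0,-8.63,135],
    [0.003,0.1852,0,0,0,-8.63,135],
    [0.003,0.1852,0,0,0,-8.63,135],
    [0.003,0.1852,0,0,0,-8.63,135],
    [0.003,0.1852,0,0,0,-8.63,135],
    [0.003,0.1852,0.05,0,0,-8.63,135],
    [0.003,0.1852,0.075,0,0,-8.63,135],
    [0.003,0.1852,0.075,0,0,-8.63,135],
  ],
)

```text
clock: 33.05
eef_pos: [0.6897, 0.2197, 0.1363]
ee_rot: [3.14, -0.003, -2.525]
ft_force: [-0.2, 0.4, 0.9]
gripper_width: 0.469
gripper_force: 0.0
```

```bash
python3 - <<'E'
from h import *
to(.691,.2195,.079,np.pi+.618)
E
```

```text
t 33.05 shift [-0.0011 -0.001   0.0573] turn [ 0.008 -0.018 -0.01 ]
```

drive_tool(
  deltas=[
    [-0.001,0,0.04,0,0,0,135],
    [-0.001,0,0.057,0,0,0,135],
    [-0.001,0,0.057,0,0,0,135],
    [-0.001,0,0.057,0,0,0,255],
    [-0.001,0,0.057,0,0,0,255],
    [-0.001,0,0.057,0,0,0,255],
    [-0.001,0,0.057,0,0,0,255],
  ],
)

```text
clock: 33.92
eef_pos: [0.6934, 0.2194, 0.0832]
ee_rot: [-3.138, 0.003, -2.523]
ft_force: [5.3, -8.2, 3.8]
gripper_width: 0.178
gripper_force: 43.2
```

drive_tool(
  deltas=[
    [0,0,0,0,0,0.7,255],
    [0,0,0,0,0,1.4,255],
    [0,0,0,0,0,2.1,255],
    [0,0,0,0,0,2.8,255],
    [0,0,0,0,0,3.5,255],
    [0,0,0,0,0,4.2,255],
    [0,0,0,0,0,4.9,255],
    [0,0,0,0,0,5.6,255],
    [0,0,0,0,0,6.3,255],
    [0,0,0,0,0,6.9,255],
    [0,0,0,0,0,6.9,255],
    [0,0,0,0,0,6.9,255],
  ],
)

```text
clock: 35.42
eef_pos: [0.6936, 0.2169, 0.0832]
ee_rot: [-3.139, 0.007, 2.554]
ft_force: [5.0, -25.1, 4.6]
gripper_width: 0.178
gripper_force: 43.4
```

drive_tool(
  deltas=[
    [0,0,0,0,0,0,135],
    [0,0,0,0,0,0,135],
    [0,0,0,0,0,0,135],
    [0,0,-0.05,0,0,0,135],
    [0,0,-0.1,0,0,0,135],
    [0.1,0,-0.13,0,0,0,135],
    [0.15,0,-0.13,0,0,0,135],
    [0.2,0,-0.13,0,0,0,135],
    [0.25,0,-0.13,0,0,0,135],
    [0.25,0,-0.13,0,0,0,135],
  ],
)

```text
clock: 36.67
eef_pos: [0.4796, 0.3603, 0.2119]
ee_rot: [3.141, -0.0, 2.562]
ft_force: [1.1, -0.1, 0.4]
gripper_width: 0.47
gripper_force: 0.0
```

```bash
python3 - <<'E'
from h import *
print(env.get_state()['eef_pos'])
im,d=snap('top');P=cloud('top',d)
print('cam',rect(P,(.70,-.246),.04,.08,.105)); print('dial',rect(P,(.691,.219),.04,.075,.1))
print([(np.round(o['at'],3).tolist(),round(o['conf'],2)) for o in env.pinpoint('bolt_roller','top')])
a=im[95:190,170:400,::-1]
cv2.imwrite('pics/crop8.png',cv2.resize(a,None,fx=3.4,fy=3.4,interpolation=cv2.INTER_CUBIC))
im,d=snap('scene','scene8.png');P=cloud('scene',d)
print('dial',rect(P,(.691,.219),.04,.075,.1))
E
```

```text
[0.47961108 0.36030971 0.21192137]
cam (128, array([ 700., -246.,   59.,   16.]), 'yaw 0.450 svd 0.458', 'mean', array([ 0.7  , -0.246,  0.094]), 'zmed 0.095')
dial (119, array([691., 219.,  56.,  18.]), 'yaw -0.579 svd -0.559', 'mean', array([0.689, 0.218, 0.086]), 'zmed 0.086')
[([0.698, -0.286, 0.053], 0.56)]
dial (148, array([692., 220.,  54.,  18.]), 'yaw -0.499 svd -0.548', 'mean', array([0.692, 0.222, 0.083]), 'zmed 0.084')
```

View pics/crop8.png

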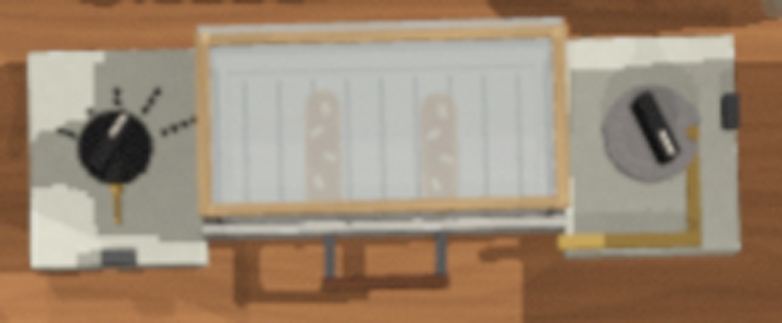

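The pointer is at (118,122), aimed at the three-dot mark at (150,100), and the dial's yaw is as expected for 1.8 rad. The bolt is still in its notch and the arm is clear, so I hand in.

```bash
python3 -c "
from h import *
print(env.close_job())"
```

```text
the job is handed in; nothing more can be done
None
```

The job is handed in: both biscotti found on the boards lie flat in the tray, the tray is pushed home and locked by the bolt, and the dial is at three dots. The hand-in returned no verdict, so this rests on my last pictures.

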